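Centre the wet sample carriage on the index line by tapping

ROBOT

A 7-joint arm with a two-finger parallel gripper is mounted at the origin on the work surface. World frame = base frame: x ahead of the robot, y to its left, z up, the work surface at z = 0. Lengths are in mm, angles in rad, forces in N, time in s.
With the tool pointing down it reaches from about 400 to 875 mm from the base axis. Payload 6.5 kg.
Tool frame: the origin (TCP) lies on the mounting face of the last link; the fingertips stand 173 mm ahead of it and the grasp point (between the pads) lies 155 mm ahead of it; z points along the fingers, y is the line along which they close (so a half turn about z gives the same grasp; the last joint's range is limited). The gripper opens to 85 mm and grips with 20 to 120 N. Pads are 22 mm wide; open, the fingers measure 114 mm over their backs; the gripper's body (76 mm by 85 mm) begins 54 mm behind the grasp point. The pads swing forward as they close: fully open they stand 13 mm farther back than shut.
Start: joints at [-1.363, 0.536, -0.004, 1.538, 0.003, 1.067, -0.071], TCP at [175.745, 625.782, 404.69] pointing down, gripper open.
Joint ranges: [-2.7, 2.7], [-0.37, 2.16], [-1.27, 1.26], [0.24, 2.4], [-1.31, 4.45], [0.19, 1.91], [-2.76, 2.76]. Speed limits (rad/s): [2.39, 2.39, 3.14, 3.14, 3.14, 3.14, 3.14].

INTERFACE

Orientations are given as a unit quaternion [x, y, z, w].
In Python, from station import telemetry, imaging, arm gives the robot as it stands.
- The arm moves only by the shell command python3 -m pendant 'ROWS'. ROWS is JSON, a list of rows, each a list of 3 entries, a list of its own where there are three numbers: the turn, a rotation vector about the tool's x, y, z in rad, then the shift along the tool's x, y, z in cm, then the gripper command: -1 is shut, 1 is fully open, values between are in proportion. In form: [[[ax, ay, az], [dx, dy, dz], fingers], ...]. A call has 1 to 20 rows; each row shifts and turns the commanded pose from where the row before left it, along the tool's axes as they then stand; what a row does not reach is not made up. A row lasts 1/8 s, in which the tool goes at most 62.5 mm and 10.7 degrees, less where a joint would pass 70% of its speed; a pose out of reach is approached as far as the arm can. A call with a gripper value outside its range is refused whole. The fingers move at their own pace and stop on an object; the grip force is fixed at half the most. Time passes only in rows, so rows that do not move let the fingers close. It gives the time, the measured TCP pose, the force, the opening and the grip force at its end, in the units of the state.
- telemetry.sense(): the state, without advancing time (a new reading comes with each control period).
- imaging.grab_frame(name): name is "scene" or "side" or "wrist"; returns a dict with "image" (420x560x3 uint8, red, green, blue), "fx", "fy", "cx", "cy" (pixels), "T" (4x4, takes a point from camera to world coordinates). Camera axes: x right, y up, looking along -z (the intrinsics and any distortion apply to the point x, -y, -z); pixel columns grow to the right and rows downward; lengths in mm; the calibration is good to about 2 mm. A picture is of the moment at which its call begins. There is no depth.
- arm.close_job(): hands the job in; it is judged then, once.
The state is a dict: "t": time; "joint_positions": joint angles; "joint_vel": joint speeds; "tau": joint torques, N m; "position": TCP position; "tool_rot": TCP orientation; "wrist_force": force on the tool from outside, world axes, zero at the start; "wrist_torque": the same for the moment, N m; "opening": finger opening in mm; "grasp_force": force on a finger pad.
Only numpy, scipy, OpenCV 4.12 (cv2) and the standard library are available. Lean on these libraries where they do the work, as an engineer would, in place of code of your own. Each camera call takes 0.05 s, during which the arm holds its last target. There are 200 camera calls.

TASK

The freshly painted red ball stands on a carriage that is to be centred on the red index line of its slide track. First tap the carriage, by the sprung pad at its outer end, about 15 mm past the line to break the dried paint's hold, then tap it back by the opposite pad, and keep tapping from either end until its white centre mark is right on the red line. Work gently without ramming the pads, never touch the wet ball, and leave the tin, the bottle and the pot alone.

Things in the scene. Friction and masses are not known exactly. Their poses are not given: they have to be found in the camera images.
- track: Fixed steel slide track, 420 mm long (its y), 88 mm wide (its x), aluminium side walls 64 mm apart inside. Origin at the centre of its underside on the table; y runs along the track towards the yellow-pad end, z up. Floor 12 mm and wall tops 26 mm above the table; black ticks on the walls every 20 mm. A lip 10 mm high (top 22 mm above the table) closes each end.
- index_line (a point): Middle of the red index line: a 4 mm wide red stripe across the top of both track walls, half-way along the track. The point lies on the track's mid-line, 26 mm above the table; axes as the track.
- carriage_center (a point): Centre of the loose grey carriage body (60 mm across the track, 90 along it, 26 high), 25 mm above the table. White strips on its edges mark its middle. It slides only along the track, 2 mm play each side, and stays where left. With its load 0.4 to 0.75 kg; a push of some 2 to 5.5 N, not known beforehand, makes it slide. Starts 40 to 70 mm from the index line, on either side.
- yellow_pad: Yellow tap pad: upright plate 46 mm across the track, 42 high, 6 thick, sprung, at the carriage's +y end (track axes). Origin: centre of its outer face, at rest 82 mm from the carriage centre and 44 mm above the table. Yields 30 mm towards the carriage at 200 N/m (5 mm per N) and springs back; the carriage slides only once the spring force beats its friction. Axes as the track.
- blue_pad: Blue tap pad, the same as the yellow one, at the -y end of the carriage: outer face 82 mm from the carriage centre at rest. Pressed fully in (6 N), a pad meets a hard stop; neither may take more than 9 N.
- wet_ball: Red ball of 40 mm diameter with wet paint, fixed on the middle of the carriage; origin at its centre, 60 mm above the table, top at 80 mm. Not to be touched.
- paint_tin: Closed paint tin with a red band, 72 mm diameter, 85 mm tall, loose bystander. Origin at the centre of its underside.
- yellow_bottle: Closed yellow bottle, 48 mm diameter, 120 mm tall, loose bystander. Origin at the centre of its underside.
- water_pot: White open pot, 70 mm diameter, 70 mm tall, loose bystander. Origin at the centre of its underside.
Mind the look-alikes: they are no part of the job. What is meant by the part that bears carriage_center is not purple, and is the smaller of those in its own colour.

How it is judged:
By the outcome, as a careful person would: the job done as asked, in the order asked, and still so for the second after the job is handed in, with the robot touching nothing.
It also fails if it takes over 72 s, if anything falls off the work surface, if the arm or the gripper's body presses on something with over 40 N, if the wrist force passes 120 N, or if a joint passes its speed limit or range.

## Working session

There is one attempt and no reset: what is moved stays moved. The work goes in short steps, Python scripts to look and compute and a shell command to move; the robot and the scene stay as the last step left them, time stands still between calls to the robot, and variables do not carry over. Pictures are saved under pics/ and viewed, at most 10 in all, crops included, and the job is handed in when it is done.

```bash
mkdir -p pics; ls; python3 - <<'E'
from station import telemetry, imaging
import cv2,numpy as np
s=telemetry.sense();print({k:np.round(s[k],3).tolist() for k in("t","position","tool_rot","wrist_force","opening")})
ims=[]
for n in("scene","side"):
    f=imaging.grab_frame(n);cv2.imwrite(f"pics/{n}0.png",f["image"][:,:,::-1])
    print(n,{k:(np.round(f[k],3).tolist()) for k in f if k!="image"})
E
```

```text
pics
{'t': 0.0, 'position': [175.653, 625.467, 403.804], 'tool_rot': [0.136, 0.991, -0.001, -0.0], 'wrist_force': [-0.725, -0.257, 0.106], 'opening': 85.461}
scene {'fx': 467.991, 'fy': 467.991, 'cx': 282.658, 'cy': 202.712, 'T': [[-0.284, -0.654, 0.701, 1254.762], [0.959, -0.206, 0.197, 170.934], [0.016, 0.728, 0.686, 745.247], [0.0, 0.0, 0.0, 1.0]]}
side {'fx': 463.129, 'fy': 463.129, 'cx': 281.8, 'cy': 209.668, 'T': [[-0.77, 0.444, -0.458, 142.892], [-0.638, -0.525, 0.564, 468.941], [0.01, 0.727, 0.687, 676.929], [0.0, 0.0, 0.0, 1.0]]}
```

View pics/scene0.png

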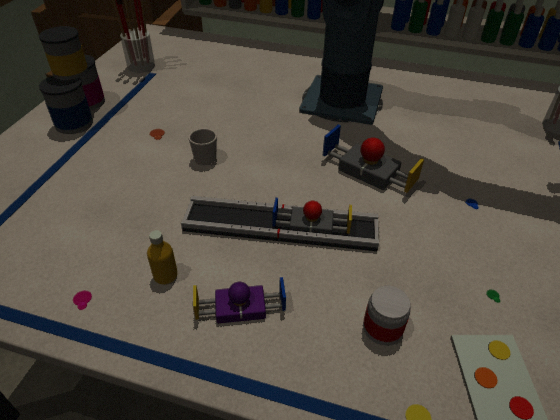

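View pics/side0.png

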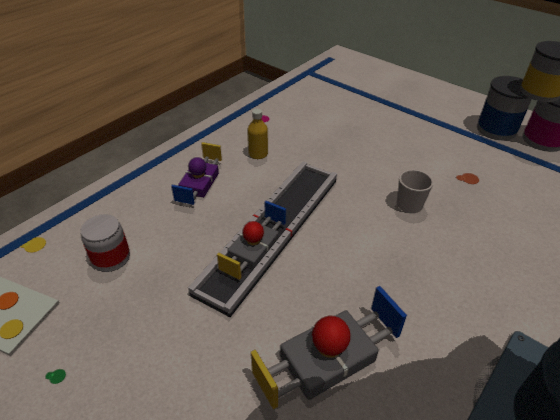

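The scene view shows the track from (185,213) to (378,238). The target carriage is the small grey one, with its ball at (313,210), yellow pad at (350,220) and blue pad at (276,211). The red line is near (280,207)–(278,236), so the carriage sits on the yellow side of it. The look-alikes are the larger grey carriage and the purple one. The side view agrees: ball (253,232), pads (229,266) and (275,212).

```bash
cat > h.py <<'E'
import numpy as np,cv2
from station import telemetry, imaging
def ray(f,u,v):
    d=np.array([(u-f["cx"])/f["fx"],-(v-f["cy"])/f["fy"],-1.]);T=np.array(f["T"]);d=T[:3,:3]@d
    return T[:3,3],d/np.linalg.norm(d)
def plane(f,u,v,z):
    o,d=ray(f,u,v);return o+d*(z-o[2])/d[2]
def tri(a,b):
    A=np.zeros((3,3));y=np.zeros(3)
    for o,d in(a,b):
        P=np.eye(3)-np.outer(d,d);A+=P;y+=P@o
    p=np.linalg.solve(A,y);return p,[round(float(np.linalg.norm((np.eye(3)-np.outer(d,d))@(p-o))),1) for o,d in(a,b)]
R={"red":[((0,140,50),(6,255,255)),((174,140,50),(180,255,255))],"yel":[((18,120,60),(32,255,255))],"blu":[((108,150,50),(125,255,255))]}
def blobs(f,c,win=None,amin=4):
    h=cv2.cvtColor(f["image"],cv2.COLOR_RGB2HSV);m=sum(cv2.inRange(h,a,b) for a,b in R[c])
    if win: w=np.zeros_like(m);x0,x1,y0,y1=win;w[y0:y1,x0:x1]=1;m=m*w
    n,l,s,ce=cv2.connectedComponentsWithStats(m)
    return [(ce[i].round(1).tolist(),s[i].tolist()) for i in range(1,n) if s[i][4]>=amin]
E
python3 - <<'E'
from h import *
S=imaging.grab_frame("scene");D=imaging.grab_frame("side")
for f,w in((S,(180,385,190,255)),(D,(190,345,160,310))):
    for c in R: print(c,blobs(f,c,w))
for c,a,b in(("bottle",(162,282),(258,157)),("pot",(204,163),(411,209)),("tin",(384,340),(107,267))):
    print(c,plane(S,*a,0).round(),plane(D,*b,0).round())
print("ends", [plane(S,*p,26).round() for p in((184,202),(184,225),(377,216),(377,246))],[plane(D,*p,26).round() for p in((310,165),(337,178),(195,290),(230,306))])
E
```

```text
red [([312.2, 207.2], [304, 201, 18, 13, 188]), ([282.6, 205.7], [282, 204, 2, 4, 7]), ([278.1, 230.9], [277, 229, 3, 5, 10])]
yel [([349.9, 212.3], [348, 205, 4, 16, 48])]
blu [([275.0, 204.8], [273, 198, 5, 14, 33])]
red [([255.1, 215.4], [253, 215, 5, 2, 7]), ([252.9, 231.0], [243, 221, 21, 21, 327]), ([289.1, 230.5], [286, 228, 6, 8, 15])]
yel [([228.8, 264.5], [217, 253, 24, 26, 309])]
blu [([190.7, 189.0], [190, 188, 3, 3, 7]), ([276.1, 205.9], [265, 202, 21, 11, 63])]
bottle [ 781. -204.    0.] [ 756. -192.    0.]
pot [ 412. -275.    0.] [ 384. -267.    0.]
tin [780. 230.   0.] [744. 245.   0.]
ends [array([ 583., -246.,   26.]), array([ 648., -216.,   26.]), array([498., 174.,  26.]), array([585., 186.,  26.])] [array([ 622., -221.,   26.]), array([ 549., -223.,   26.]), array([563., 187.,  26.]), array([493., 171.,  26.])]
```

```bash
python3 - <<'E'
from h import *
S=imaging.grab_frame("scene");D=imaging.grab_frame("side")
s1=plane(S,282.6,205.7,26);s2=plane(S,278.1,230.9,26);d2=plane(D,289.1,230.5,26);d1=plane(D,255.1,215.4,26)
print(s1.round(1),s2.round(1),"mid",((s1+s2)/2).round(1),"side",d2.round(1),d1.round(1),np.linalg.norm((s1-s2)))
p,e=tri(ray(S,312.5,210),ray(D,253,231.3));print("ball",p.round(1),e)
y,e=tri(ray(S,350,215),ray(D,228.8,264.8));print("yel",y.round(1),e)
b,e=tri(ray(S,275.5,209),ray(D,275,211));print("blu",b.round(1),e)
v=y-b;print(np.linalg.norm(v[:2]),"angle of +y axis from world y:",np.degrees(np.arctan2(-v[0],v[1])))
s=telemetry.sense()
from scipy.spatial.transform import Rotation as Ro
print(Ro.from_quat(s["tool_rot"]).as_matrix().round(3))
E
```

```text
[528.6 -32.6  26. ] [605.2 -19.8  26. ] mid [566.9 -26.2  26. ] side [528.2 -29.   26. ] [607.3 -17.7  26. ] 77.64536216746104
ball [557.4  41.3  60.4] [0.5, 0.5]
yel [540.8 120.6  52. ] [2.3, 2.3]
blu [568.6 -35.8  50.3] [1.5, 1.5]
158.89465711247098 angle of +y axis from world y: 10.068095839193068
[[-0.963  0.27  -0.   ]
 [ 0.27   0.963 -0.001]
 [-0.    -0.001 -1.   ]]
```

Measurements agree. The index line is at about (567,-25) and the carriage about 67 mm to the +y side of it. The track's +y axis is turned about 9.5° from world y. I'm moving to above the yellow end, fingers shut.

```bash
python3 -m pendant '[[[0,0,-0.147],[-1,-1.5,0],-1],[[0,0,-0.147],[-1,-2.5,0],-1],[[0,0,-0.147],[-2,-3.7,0],-1],[[0,0,0],[-2,-3.7,0],-1],[[0,0,0],[-2,-3.7,0],-1],[[0,0,0],[-2,-3.7,0],-1],[[0,0,0],[-2,-3.7,0],-1],[[0,0,0],[-2,-3.7,0],-1],[[0,0,0],[-2,-3.7,0],-1],[[0,0,0],[-2,-3.7,0],-1],[[0,0,0],[-2,-3.7,0],-1],[[0,0,0],[-2,-3.7,0],-1],[[0,0,0],[-2,-3.7,0],-1],[[0,0,0],[-2,-3.7,0],-1],[[0,0,0],[-2,-3.7,0],-1],[[0,0,0],[-1,-1.5,0],-1],[[0,0,0],[0,0,0],-1]]'
python3 - <<'E'
from h import *
from scipy.spatial.transform import Rotation as Ro
f=imaging.grab_frame("wrist");cv2.imwrite("pics/w1.png",f["image"][:,:,::-1]);print(np.round(f["T"],3),f["fx"],f["cx"],f["cy"])
s=telemetry.sense();print(s["t"],s["position"],s["opening"],Ro.from_quat(s["tool_rot"]).as_matrix().round(3))
for c in R: print(c,blobs(f,c))
E
```

```text
t: 2.42
position: [532.0, 134.6, 404.6]
tool_rot: [-0.083, 0.997, 0.0, -0.0]
wrist_force: [-0.0, -0.3, 0.3]
opening: 0.0
grasp_force: 0.0
[[-1.63000e-01 -9.47000e-01 -2.77000e-01  4.60096e+02]
 [ 9.87000e-01 -1.57000e-01 -4.60000e-02  1.22346e+02]
 [ 0.00000e+00 -2.80000e-01  9.60000e-01  3.73307e+02]
 [ 0.00000e+00  0.00000e+00  0.00000e+00  1.00000e+00]] 289.9891572029466 276.0278867303546 207.71506418924767
2.475 [531.32594726 135.92815544 404.52650286] -0.23820738379680131 [[-0.986 -0.167 -0.001]
 [-0.167  0.986  0.001]
 [ 0.001  0.001 -1.   ]]
red [([138.6, 159.7], [137, 154, 4, 12, 31]), ([188.9, 198.2], [171, 181, 37, 35, 995]), ([146.4, 220.6], [145, 216, 4, 10, 25])]
yel [([407.7, 34.8], [375, 0, 66, 74, 1542]), ([260.1, 195.9], [257, 173, 7, 46, 297]), ([15.5, 303.9], [0, 284, 38, 50, 1179]), ([71.6, 345.1], [58, 333, 28, 25, 251])]
blu [([505.5, 73.6], [494, 60, 23, 30, 480]), ([117.3, 195.7], [111, 174, 20, 44, 270]), ([187.6, 332.6], [187, 331, 3, 4, 8]), ([179.1, 338.9], [172, 332, 17, 15, 89]), ([553.6, 354.1], [552, 352, 4, 5, 7]), ([554.3, 362.3], [553, 361, 4, 4, 6]), ([551.0, 367.8], [549, 364, 6, 9, 17]), ([4.0, 376.2], [2, 376, 5, 2, 5]), ([10.4, 377.6], [9, 377, 4, 3, 5]), ([2.8, 380.0], [2, 379, 2, 3, 4]), ([19.0, 378.4], [17, 378, 5, 2, 5]), ([8.3, 383.5], [4, 381, 9, 5, 13]), ([15.1, 382.7], [14, 380, 4, 6, 9]), ([542.7, 393.5], [542, 392, 3, 4, 6])]
```

View pics/w1.png

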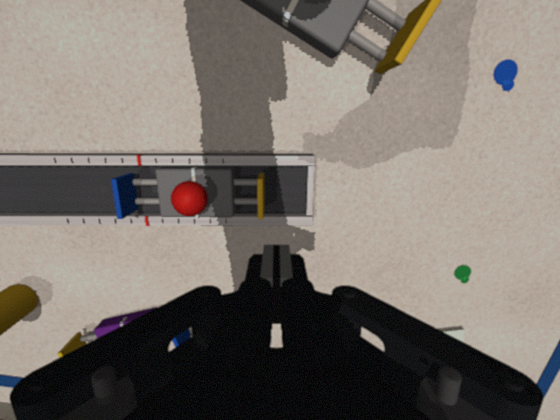

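The wrist view shows the track horizontally at rows 155–222. The line marks are at (139,160) and (146,221), the ball at (189,198), the yellow pad at (260,196), the blue pad at (117,196), and white marks near (195,172) and (197,215).

```bash
cat >> h.py <<'E'
def look(n="wrist",save=None):
    f=imaging.grab_frame(n)
    if save: cv2.imwrite(save,f["image"][:,:,::-1])
    r=sorted(blobs(f,"red",amin=8),key=lambda b:-b[1][4]);ball=r[0]
    return f,ball,r[1:]
def white(f,win):
    h=cv2.cvtColor(f["image"],cv2.COLOR_RGB2HSV);x0,x1,y0,y1=win
    m=cv2.inRange(h,(0,0,150),(180,60,255));w=np.zeros_like(m);w[y0:y1,x0:x1]=m[y0:y1,x0:x1]
    n,l,s,ce=cv2.connectedComponentsWithStats(w);return [(ce[i].round(1).tolist(),s[i].tolist()) for i in range(1,n) if s[i][4]>4]
E
python3 - <<'E'
from h import *
f,b,r=look()
P=[plane(f,*q[0],26) for q in r[:2]];print([p.round(1) for p in P]);m=sum(P)/2
ang=np.radians(9.6);t=np.array([-np.sin(ang),np.cos(ang),0])
n=P[1]-P[0];print("mid",m.round(1),"len",np.linalg.norm(n),"ang",np.degrees(np.arctan2(n[1],n[0])))
p=plane(f,*b[0],60);print("ball",p.round(1),"s",(p-m)@t)
for z in(26,38): print(z,[((plane(f,*w[0],z)-m)@t).round(1) for w in white(f,(165,225,167,213))],[w for w in white(f,(165,225,167,213))])
pe=plane(f,314,187,24);print("track end s",(pe-m)@t, "tcp s",(telemetry.sense()["position"]-m)@t,"lat",(telemetry.sense()["position"]-m)@np.array([np.cos(ang),np.sin(ang),0]))
e=[plane(f,u,v,26) for u,v in((20,154.5),(300,154.5),(20,220),(300,220))]
for i in(0,2): d=e[i+1]-e[i];print("axis",np.degrees(np.arctan2(-d[0],d[1])))
cv2.imwrite("pics/w2.png",cv2.resize(f["image"][140:235,90:290,::-1],None,fx=4,fy=4,interpolation=cv2.INTER_CUBIC))
E
```

```text
[array([528.2, -32.2,  26. ]), array([603.7, -19.9,  26. ])]
mid [566. -26.  26.] len 76.49979065087365 ang 9.311260259163838
ball [555.2  39.8  60. ] s 66.72654955552349
26 [np.float64(63.5)] [([191.6, 174.9], [190, 170, 4, 11, 38])]
38 [np.float64(67.1)] [([191.6, 174.9], [190, 170, 4, 11, 38])]
track end s 212.1224442414161 tcp s 166.1841821469296 lat -7.405780860475314
axis 9.509815130782039
axis 9.497007929081878
```

View pics/w2.png

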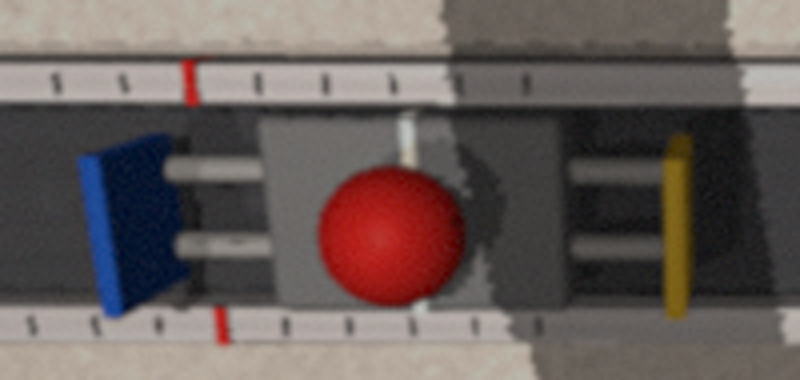

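Close-up: red stripes, the white mark at (407,135) and both pads show clearly. The carriage is at s≈67, so the yellow face is at s≈149. Descending outside the yellow pad.

```bash
python3 -m pendant '[[[0,0,0],[-0.7,1.8,0],-1],[[0,0,0],[0,0,3.5],-1],[[0,0,0],[0,0,4],-1],[[0,0,0],[0,0,4],-1],[[0,0,0],[0,0,4],-1],[[0,0,0],[0,0,2.5],-1],[[0,0,0],[0,0,1.2],-1],[[0,0,0],[0,0,0.5],-1],[[0,0,0],[0,0,0],-1],[[0,0,0],[0,0,0],-1]]'
cat >> h.py <<'E'
M=np.array([566.,-26,26]);A=np.radians(9.5);t=np.array([-np.sin(A),np.cos(A),0]);nn=np.array([np.cos(A),np.sin(A),0])
def rep(save=None):
    s=telemetry.sense();p=np.array(s["position"])-M;F=np.array(s["wrist_force"])
    print("t %.2f tcp s %.1f lat %.1f z %.1f F_along %.2f"%(s["t"],p@t,p@nn,p[2]+26,F@t))
    for n in("scene","side"):
        f=imaging.grab_frame(n)
        if save: cv2.imwrite(save+n+".png",f["image"][:,:,::-1])
        w=(180,385,190,255) if n=="scene" else (190,345,160,310)
        b=[q for q in blobs(f,"red",w) if q[1][4]>60]
        for q in b: print(n,"ball s %.1f lat %.1f area %d"%(*[(plane(f,*q[0],60)-M)@v for v in(t,nn)],q[1][4]))
    f=imaging.grab_frame("wrist")
    if save: cv2.imwrite(save+"w.png",f["image"][:,:,::-1])
    for c in("red","yel","blu"):
        for q in blobs(f,c,amin=6):
            z={"red":26 if q[1][4]<200 else 60}.get(c,44);P=plane(f,*q[0],z)-M
            if abs(P@nn)<50: print("wrist",c,q[0],"area",q[1][4],"s %.1f lat %.1f"%(P@t,P@nn))
E
python3 -c "
from h import *
rep('pics/a')"
```

```text
t: 3.78
position: [536.1, 154.2, 208.6]
tool_rot: [-0.083, 0.997, 0.0, 0.001]
wrist_force: [-0.1, 0.6, 0.2]
opening: 0.3
grasp_force: 0.0
t 3.77 tcp s 182.6 lat 0.2 z 208.6 F_along 0.57
scene ball s 66.0 lat -4.8 area 210
side ball s 68.8 lat 2.7 area 346
wrist red [33.4, 288.0] area 5657 s 71.1 lat -0.2
wrist yel [203.0, 256.1] area 2009 s 145.5 lat -8.4
wrist yel [70.6, 257.9] area 351 s 78.7 lat -7.5
```

View pics/aw.png

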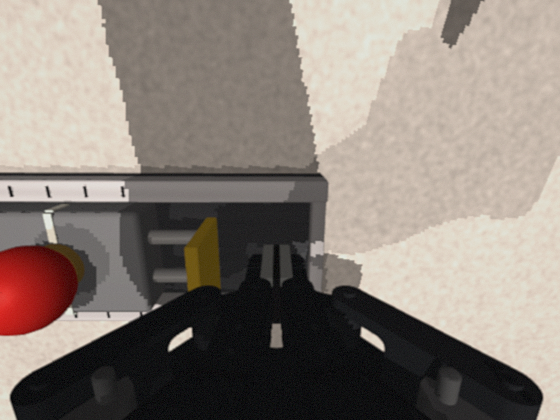

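The fingers are in the track outside the yellow pad (203,256), centred. First slow push: 45 mm in total.

```bash
python3 -m pendant '[[[0,0,0],[0,-0.5,0],-1],[[0,0,0],[0,-0.5,0],-1],[[0,0,0],[0,-0.25,0],-1],[[0,0,0],[0,-0.25,0],-1],[[0,0,0],[0,-0.25,0],-1],[[0,0,0],[0,-0.25,0],-1],[[0,0,0],[0,-0.25,0],-1],[[0,0,0],[0,-0.25,0],-1],[[0,0,0],[0,-0.25,0],-1],[[0,0,0],[0,-0.25,0],-1],[[0,0,0],[0,-0.25,0],-1],[[0,0,0],[0,-0.25,0],-1]]'; python3 -c "
from h import *
rep()"
python3 -m pendant '[[[0,0,0],[0,-0.25,0],-1],[[0,0,0],[0,-0.25,0],-1],[[0,0,0],[0,-0.25,0],-1],[[0,0,0],[0,-0.25,0],-1]]'; python3 -c "
from h import *
rep()"
```

```text
t: 5.42
position: [541.4, 119.6, 207.7]
tool_rot: [-0.084, 0.996, 0.0, -0.0]
wrist_force: [-0.4, 2.4, -1.0]
opening: 0.1
grasp_force: 1.5
t 5.42 tcp s 147.7 lat -0.2 z 207.7 F_along 2.43
scene ball s 65.6 lat -5.6 area 195
side ball s 68.1 lat -1.0 area 269
wrist red [5.2, 188.3] area 139 s 3.6 lat -40.1
wrist red [96.4, 292.2] area 7108 s 65.0 lat 1.0
wrist red [32.7, 314.6] area 119 s -0.2 lat 38.1
wrist yel [240.4, 253.2] area 1172 s 129.3 lat -10.9
wrist yel [136.5, 256.0] area 210 s 77.3 lat -9.4
wrist blu [2.5, 260.7] area 131 s 9.7 lat -6.9
wrist blu [5.1, 289.3] area 132 s 6.7 lat 9.4
t: 6.08
position: [543.2, 109.2, 207.7]
tool_rot: [-0.083, 0.997, -0.0, 0.0]
wrist_force: [-0.8, 3.4, -0.6]
opening: 0.0
grasp_force: 1.6
t 6.08 tcp s 137.1 lat -0.1 z 207.7 F_along 3.44
scene ball s 56.0 lat -5.5 area 194
side ball s 58.0 lat -0.7 area 260
wrist red [21.6, 188.4] area 236 s 32.2 lat -47.4
wrist red [97.5, 292.7] area 7122 s 54.9 lat 1.3
wrist yel [240.5, 253.1] area 1176 s 118.8 lat -10.9
wrist yel [138.0, 256.5] area 194 s 67.5 lat -9.1
wrist blu [4.2, 274.7] area 336 s -2.1 lat 1.1
```

Sliding starts at about 3.3 N with the carriage 80 mm ahead of the TCP. Pushing on towards s=-15.

```bash
python3 -m pendant '[[[0,0,0],[0,-0.3,0],-1],[[0,0,0],[0,-0.3,0],-1],[[0,0,0],[0,-0.3,0],-1],[[0,0,0],[0,-0.3,0],-1],[[0,0,0],[0,-0.3,0],-1],[[0,0,0],[0,-0.3,0],-1],[[0,0,0],[0,-0.3,0],-1],[[0,0,0],[0,-0.3,0],-1],[[0,0,0],[0,-0.3,0],-1],[[0,0,0],[0,-0.3,0],-1],[[0,0,0],[0,-0.3,0],-1],[[0,0,0],[0,-0.3,0],-1],[[0,0,0],[0,-0.3,0],-1],[[0,0,0],[0,-0.3,0],-1],[[0,0,0],[0,-0.3,0],-1],[[0,0,0],[0,-0.3,0],-1],[[0,0,0],[0,-0.3,0],-1],[[0,0,0],[0,-0.3,0],-1],[[0,0,0],[0,-0.3,0],-1],[[0,0,0],[0,-0.3,0],-1]]'; python3 -c "
from h import *
rep('pics/b')"
```

```text
t: 8.72
position: [553.2, 50.1, 207.7]
tool_rot: [-0.083, 0.997, -0.0, 0.0]
wrist_force: [-1.0, 3.4, -0.4]
opening: 0.0
grasp_force: 1.8
t 8.72 tcp s 77.2 lat -0.1 z 207.7 F_along 3.47
scene ball s -3.0 lat -4.7 area 186
side ball s -0.4 lat -1.3 area 219
wrist red [133.3, 189.1] area 224 s 18.0 lat -47.1
wrist red [99.2, 293.3] area 6972 s -4.3 lat 1.6
wrist yel [240.3, 253.2] area 1199 s 58.8 lat -10.8
wrist yel [138.5, 257.0] area 198 s 7.8 lat -8.8
wrist blu [5.0, 277.5] area 420 s -62.1 lat 2.7
```

View pics/bw.png

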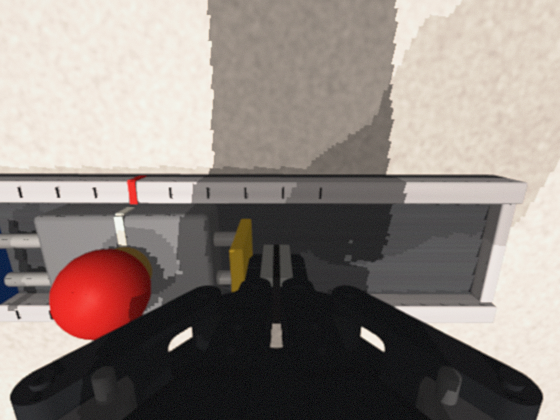

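The red stripe is at (133,189), the white mark at (121,228). The carriage is about 3 mm past the line and needs some 12 mm more.

```bash
python3 -m pendant '[[[0,0,0],[0,-0.25,0],-1],[[0,0,0],[0,-0.25,0],-1],[[0,0,0],[0,-0.25,0],-1],[[0,0,0],[0,-0.25,0],-1],[[0,0,0],[0,-0.25,0],-1],[[0,0,0],[0,0,0],-1]]'; sed -i 's/q\[1\]\[4\]<200/q[1][4]<900/' h.py; python3 -c "
from h import *
rep()
f=imaging.grab_frame('wrist')
for w in white(f,(60,180,206,262)): print(w,((plane(f,*w[0],38)-M)@t).round(1))
"
```

```text
t: 9.62
position: [555.2, 37.8, 207.7]
tool_rot: [-0.083, 0.997, -0.0, -0.0]
wrist_force: [-0.5, 3.1, 0.5]
opening: 0.0
grasp_force: 1.5
t 9.62 tcp s 64.7 lat -0.1 z 207.7 F_along 3.10
scene ball s -17.4 lat -4.9 area 200
side ball s -15.4 lat -1.0 area 213
wrist red [155.8, 189.1] area 219 s 0.8 lat -39.5
wrist red [95.5, 293.6] area 7065 s -18.1 lat 1.8
wrist yel [240.3, 253.2] area 1196 s 46.7 lat -10.8
wrist yel [135.4, 257.4] area 212 s -5.9 lat -8.5
wrist blu [2.5, 263.5] area 137 s -73.3 lat -5.2
wrist blu [5.5, 291.9] area 141 s -76.1 lat 11.1
([88.7, 234.2], [60, 213, 64, 49, 1623]) -31.1
([160.5, 231.0], [122, 219, 58, 43, 955]) 5.7
```

Carriage now at s≈-16, about 15 mm past the line as asked. Backing off, then over the ball at height to the blue end.

```bash
python3 -m pendant '[[[0,0,0],[0,0.4,0],-1],[[0,0,0],[0,0.8,0],-1],[[0,0,0],[0,0.8,0],-1],[[0,0,0],[0,0.8,0],-1],[[0,0,0],[0,0,3],-1],[[0,0,0],[0,0,-6],-1],[[0,0,0],[0,0,-4.5],-1],[[0,0,0],[0,0,-4.5],-1],[[0,0,0],[0,0,0],-1]]' --help >/dev/null 2>&1; python3 -c "
from station import telemetry;s=telemetry.sense();print(s['t'],s['position'])"
```

```text
9.825 [555.17744273  38.02367477 207.68134513]
```

That call wasn't executed, which is lucky because it had a wrong downward row in it. Retyping it correctly.

```bash
python3 -m pendant '[[[0,0,0],[0,0.4,0],-1],[[0,0,0],[0,0.8,0],-1],[[0,0,0],[0,0.8,0],-1],[[0,0,0],[0,0.8,0],-1],[[0,0,0],[0,0,-3],-1],[[0,0,0],[0,0,-4.5],-1],[[0,0,0],[0,0,-4.5],-1],[[0,0,0],[0,-2,0],-1],[[0,0,0],[0,-4,0],-1],[[0,0,0],[0,-4,0],-1],[[0,0,0],[0,-4,0],-1],[[0,0,0],[0,-4,0],-1],[[0,0,0],[0,-3.2,0],-1],[[0,0,0],[0,-1.5,0],-1],[[0,0,0],[0,0,0],-1],[[0,0,0],[0,0,0],-1]]'; python3 -c "
from h import *
rep('pics/c')"
```

```text
t: 11.82
position: [588.4, -156.2, 327.6]
tool_rot: [-0.085, 0.996, 0.001, -0.0]
wrist_force: [0.5, 0.6, -0.4]
opening: -0.2
grasp_force: 0.0
t 11.82 tcp s -132.1 lat 0.6 z 327.6 F_along 0.47
scene ball s -17.5 lat -5.2 area 201
side ball s -14.8 lat 4.5 area 303
wrist red [418.6, 161.7] area 60 s 0.0 lat -38.1
wrist red [412.4, 213.9] area 1829 s -15.8 lat 2.0
wrist yel [493.8, 207.6] area 1992 s 65.3 lat 0.9
wrist blu [317.6, 209.9] area 582 s -94.5 lat 3.4
```

View pics/cw.png

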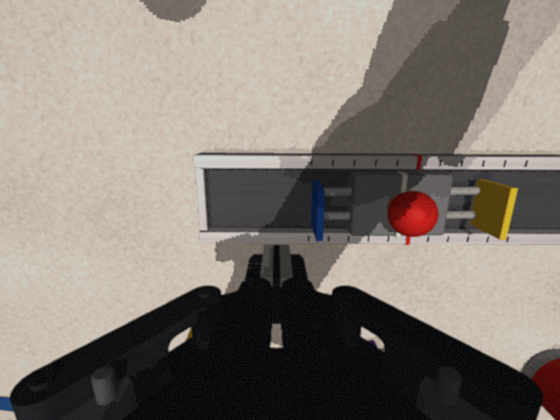

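The wrist view shows the carriage left of the stripe (419,162), white mark about (403,180), and the blue pad at (318,210): s=-15.9. Descending and tapping back, aiming a little short of the line.

```bash
python3 -m pendant '[[[0,0,0],[0,0,4],-1],[[0,0,0],[0,0,4],-1],[[0,0,0],[0,0,2.7],-1],[[0,0,0],[0,0,1.2],-1],[[0,0,0],[0,0.5,0],-1],[[0,0,0],[0,0.5,0],-1],[[0,0,0],[0,0.25,0],-1],[[0,0,0],[0,0.25,0],-1],[[0,0,0],[0,0.25,0],-1],[[0,0,0],[0,0.25,0],-1],[[0,0,0],[0,0.25,0],-1],[[0,0,0],[0,0.25,0],-1],[[0,0,0],[0,0.25,0],-1],[[0,0,0],[0,0.25,0],-1],[[0,0,0],[0,0.25,0],-1],[[0,0,0],[0,0.25,0],-1],[[0,0,0],[0,0.25,0],-1],[[0,0,0],[0,0.25,0],-1],[[0,0,0],[0,0.25,0],-1],[[0,0,0],[0,0,0],-1]]'; python3 -c "
from h import *
rep()"
```

```text
t: 14.48
position: [581.3, -116.0, 208.7]
tool_rot: [-0.084, 0.996, 0.0, 0.0]
wrist_force: [-0.0, -2.8, -0.8]
opening: -0.2
grasp_force: 1.4
t 14.47 tcp s -91.3 lat 0.3 z 208.7 F_along -2.76
scene ball s -11.9 lat 4.0 area 115
side ball s -7.6 lat 4.8 area 299
wrist red [446.5, 187.9] area 219 s -0.9 lat -39.5
wrist red [456.6, 292.8] area 6955 s -8.5 lat 2.5
wrist yel [557.5, 225.8] area 48 s 45.7 lat -24.5
wrist yel [417.0, 257.2] area 211 s -20.7 lat -7.7
wrist yel [552.4, 274.2] area 714 s 50.2 lat 1.9
wrist blu [311.2, 254.5] area 986 s -74.1 lat -9.2
```

```bash
python3 -m pendant '[[[0,0,0],[0,0.2,0],-1],[[0,0,0],[0,0.2,0],-1],[[0,0,0],[0,0.2,0],-1],[[0,0,0],[0,0,0],-1],[[0,0,0],[0,0,0],-1]]'; python3 -c "
from h import *
rep('pics/d')"
```

```text
t: 15.25
position: [580.3, -110.3, 208.7]
tool_rot: [-0.084, 0.997, -0.0, -0.0]
wrist_force: [0.5, -3.2, 0.7]
opening: 0.2
grasp_force: 1.6
t 15.25 tcp s -85.5 lat 0.1 z 208.7 F_along -3.26
scene ball s -7.3 lat 3.6 area 115
side ball s -3.4 lat 4.8 area 304
wrist red [435.5, 188.4] area 223 s -0.8 lat -39.3
wrist red [453.3, 292.9] area 6841 s -4.1 lat 2.4
wrist yel [556.3, 226.8] area 91 s 51.1 lat -24.1
wrist yel [551.1, 275.2] area 891 s 55.5 lat 2.3
wrist yel [413.9, 257.6] area 205 s -16.4 lat -7.6
wrist blu [311.3, 254.4] area 997 s -68.2 lat -9.4
```

View pics/dw.png

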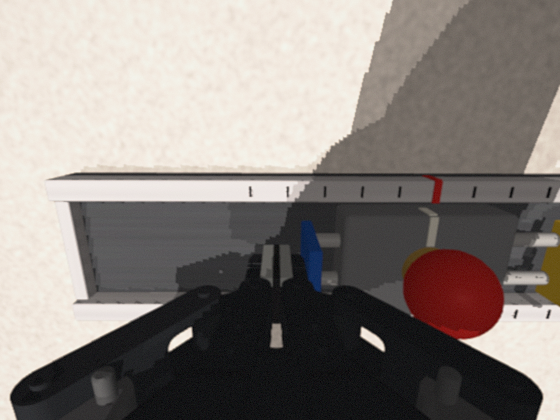

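The stripe is at (435,188), the white mark (430,225) is still about 4 mm short. Small push more, then back off and look from above the line.

```bash
python3 -m pendant '[[[0,0,0],[0,0.1,0],-1],[[0,0,0],[0,0.1,0],-1],[[0,0,0],[0,0.1,0],-1],[[0,0,0],[0,0,0],-1],[[0,0,0],[0,0,0],-1]]'; python3 -c "
from h import *
rep()"

```

```text
t: 16.02
position: [579.8, -107.5, 208.7]
tool_rot: [-0.083, 0.997, -0.0, 0.0]
wrist_force: [0.7, -4.8, -0.2]
opening: 0.0
grasp_force: 1.9
t 16.02 tcp s -82.6 lat 0.1 z 208.7 F_along -4.90
scene ball s -8.1 lat 4.1 area 106
side ball s -3.4 lat 4.8 area 304
wrist red [429.9, 188.3] area 224 s -0.9 lat -39.4
wrist red [447.2, 292.2] area 6622 s -4.1 lat 2.1
wrist yel [549.9, 268.3] area 1429 s 56.8 lat -1.6
wrist yel [409.0, 256.8] area 177 s -15.9 lat -8.1
wrist blu [311.1, 254.2] area 993 s -65.3 lat -9.5
```

```bash
python3 -m pendant '[[[0,0,0],[0,0.08,0],-1],[[0,0,0],[0,0,0],-1],[[0,0,0],[0,0,0],-1]]'; python3 -c "
from h import *
rep()"; python3 -m pendant '[[[0,0,0],[0,0.08,0],-1],[[0,0,0],[0,0,0],-1]]'; python3 -c "
from h import *
rep()"

```

```text
t: 16.55
position: [579.6, -106.4, 208.7]
tool_rot: [-0.084, 0.996, 0.0, -0.0]
wrist_force: [0.5, -3.1, -0.1]
opening: -0.0
grasp_force: 1.6
t 16.55 tcp s -81.6 lat 0.2 z 208.7 F_along -3.09
scene ball s -4.0 lat 4.1 area 114
side ball s -0.3 lat 4.9 area 307
wrist red [428.2, 188.3] area 225 s -0.8 lat -39.4
wrist red [452.1, 293.0] area 6802 s -0.7 lat 2.5
wrist yel [555.9, 227.6] area 115 s 54.9 lat -23.7
wrist yel [550.8, 275.6] area 955 s 59.4 lat 2.6
wrist yel [413.3, 257.3] area 201 s -12.7 lat -7.8
wrist blu [311.3, 254.6] area 1002 s -64.3 lat -9.3
t: 16.95
position: [579.5, -105.7, 208.7]
tool_rot: [-0.084, 0.996, 0.0, -0.0]
wrist_force: [-0.3, -3.4, 0.2]
opening: -0.2
grasp_force: 1.7
t 16.95 tcp s -80.9 lat 0.1 z 208.7 F_along -3.33
scene ball s -3.6 lat 4.4 area 107
side ball s -0.2 lat 5.1 area 308
wrist red [426.9, 188.4] area 225 s -0.8 lat -39.3
wrist red [450.7, 292.9] area 6753 s -0.7 lat 2.4
wrist yel [550.9, 269.9] area 1175 s 59.3 lat -0.7
wrist yel [411.9, 257.3] area 187 s -12.8 lat -7.8
wrist blu [311.3, 254.4] area 995 s -63.6 lat -9.4
```

Stick-slip jump of about 3.4 mm brought it nearly onto the line. Backing off and looking from directly above the line.

```bash
python3 -m pendant '[[[0,0,0],[0,-0.4,0],-1],[[0,0,0],[0,-0.8,0],-1],[[0,0,0],[0,-0.8,0],-1],[[0,0,0],[0,-0.8,0],-1],[[0,0,0],[0,0,-4],-1],[[0,0,0],[0,0,-4.5],-1],[[0,0,0],[0,0,-4.5],-1],[[0,0,0],[0,3,0],-1],[[0,0,0],[0,4,0],-1],[[0,0,0],[0,3.0,0],-1],[[0,0,0],[0,0.9,0],-1],[[0,0,0],[0,0,0],-1],[[0,0,0],[0,0,0],-1]]'; python3 - <<'E'
from h import *
rep('pics/e')
f=imaging.grab_frame("wrist");im=f["image"]
us=int((f["cx"]));cv2.imwrite("pics/e2.png",cv2.resize(im[140:240,170:370,::-1],None,fx=4,fy=4,interpolation=cv2.INTER_CUBIC))
h=cv2.cvtColor(im,cv2.COLOR_RGB2HSV)
for w in white(f,(220,350,165,235)): print(w,((plane(f,*w[0],38)-M)@t).round(2),((plane(f,*w[0],38)-M)@nn).round(1))
E
```

```text
t: 18.73
position: [566.2, -27.7, 338.7]
tool_rot: [-0.082, 0.997, -0.0, 0.0]
wrist_force: [-0.0, -0.2, 0.3]
opening: -0.0
grasp_force: 0.0
t 18.73 tcp s -1.7 lat -0.1 z 338.7 F_along -0.15
scene ball s -5.3 lat -3.8 area 156
side ball s -0.4 lat 4.8 area 302
wrist red [278.1, 160.7] area 47 s 0.1 lat -38.2
wrist red [275.6, 211.3] area 1539 s -2.4 lat 2.5
wrist yel [360.4, 205.9] area 929 s 77.7 lat 2.2
wrist blu [190.4, 206.6] area 774 s -82.9 lat 2.6
([238.3, 165.5], [220, 165, 38, 2, 75]) -36.62 -35.3
([223.6, 189.5], [220, 188, 9, 4, 33]) -51.47 -12.5
([345.8, 189.2], [343, 189, 7, 2, 9]) 64.63 -12.6
([224.0, 212.9], [220, 211, 10, 5, 41]) -52.31 10.8
([341.9, 212.6], [335, 211, 15, 4, 56]) 62.36 10.7
([227.1, 232.2], [220, 229, 18, 6, 73]) -50.28 30.8
([337.9, 232.0], [326, 230, 24, 5, 111]) 59.64 30.8
```

View pics/e2.png

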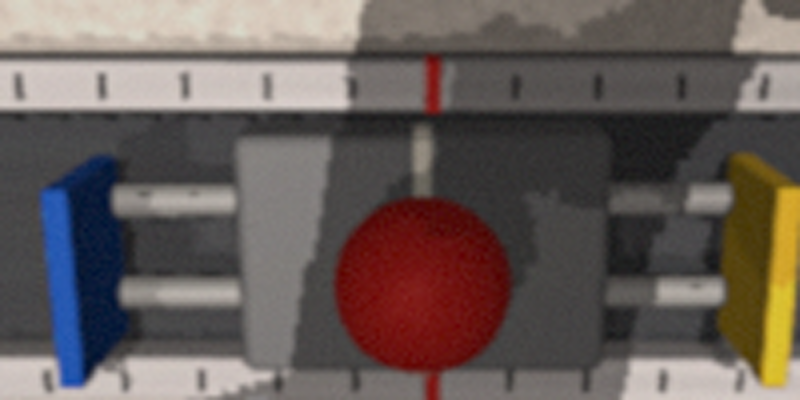

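The stripe is at 432 and the white mark at 423 in the 4x crop, with 82 px per 20 mm tick: the mark is 2.3 mm short of the line. The smallest stick-slip step is about 3.4 mm, so I'll use longer steady strokes: blue to about +10, then back from yellow to a calculated stop.

```bash
python3 -m pendant '[[[0,0,0],[0,-3,0],-1],[[0,0,0],[0,-4,0],-1],[[0,0,0],[0,-3.2,0],-1],[[0,0,0],[0,-1,0],-1],[[0,0,0],[0,0,4],-1],[[0,0,0],[0,0,4.3],-1],[[0,0,0],[0,0,3.2],-1],[[0,0,0],[0,0,1.5],-1],[[0,0,0],[0,0.5,0],-1],[[0,0,0],[0,0.5,0],-1]]'; python3 -m pendant '[[[0,0,0],[0,0.25,0],-1],[[0,0,0],[0,0.25,0],-1],[[0,0,0],[0,0.25,0],-1],[[0,0,0],[0,0.25,0],-1],[[0,0,0],[0,0.25,0],-1],[[0,0,0],[0,0.25,0],-1],[[0,0,0],[0,0.25,0],-1],[[0,0,0],[0,0.25,0],-1],[[0,0,0],[0,0.25,0],-1],[[0,0,0],[0,0.25,0],-1],[[0,0,0],[0,0.25,0],-1],[[0,0,0],[0,0.25,0],-1],[[0,0,0],[0,0.25,0],-1],[[0,0,0],[0,0.25,0],-1],[[0,0,0],[0,0,0],-1],[[0,0,0],[0,0,0],-1]]'; python3 -c "
from h import *
rep()"
```

```text
t: 20.18
position: [583.7, -125.9, 210.0]
tool_rot: [-0.084, 0.996, -0.0, 0.001]
wrist_force: [-0.7, -0.4, 0.4]
opening: 0.2
grasp_force: 0.0
t: 22.18
position: [577.1, -92.5, 208.8]
tool_rot: [-0.083, 0.997, -0.0, 0.0]
wrist_force: [1.1, -5.9, 3.0]
opening: 0.2
grasp_force: 2.9
t 22.18 tcp s -67.5 lat -0.0 z 208.8 F_along -5.99
scene ball s -1.1 lat 4.0 area 96
side ball s 1.7 lat 4.9 area 307
wrist red [402.2, 188.4] area 219 s -0.6 lat -39.4
wrist red [426.9, 289.0] area 5715 s 1.4 lat 0.3
wrist yel [542.4, 270.4] area 3049 s 68.3 lat -0.5
wrist yel [391.0, 255.6] area 140 s -10.1 lat -8.8
wrist blu [311.2, 254.2] area 995 s -50.3 lat -9.6
```

Friction is higher here: nearly full compression at 6 N, and the carriage moved only about 2 mm, which is close to what was needed. Backing off gently and looking.

```bash
python3 -m pendant '[[[0,0,0],[0,-0.4,0],-1],[[0,0,0],[0,-0.8,0],-1],[[0,0,0],[0,-1.2,0],-1],[[0,0,0],[0,-1.4,0],-1],[[0,0,0],[0,-0.6,0],-1],[[0,0,0],[0,0,-4],-1],[[0,0,0],[0,0,-4.5],-1],[[0,0,0],[0,0,-4.5],-1],[[0,0,0],[0,3,0],-1],[[0,0,0],[0,4,0],-1],[[0,0,0],[0,3.2,0],-1],[[0,0,0],[0,1.0,0],-1],[[0,0,0],[0,0,0],-1],[[0,0,0],[0,0,0],-1]]'; python3 - <<'E'
from h import *
rep()
f=imaging.grab_frame("wrist");im=f["image"]
cv2.imwrite("pics/f2.png",cv2.resize(im[145:240,210:350,::-1],None,fx=5,fy=5,interpolation=cv2.INTER_CUBIC))
# white mark column: brightest in gap rows between wall and ball
g=im.mean(2);
for r in range(172,188): 
    w=g[r,265:290];w=np.clip(w-np.median(w)-15,0,None);print(r,round(265+(w*np.arange(25)).sum()/max(w.sum(),1e-6),2),round(w.sum()),end=' | ')
E
```

```text
t: 24.08
position: [566.0, -26.7, 338.7]
tool_rot: [-0.083, 0.997, -0.0, -0.0]
wrist_force: [-0.1, -0.2, 0.1]
opening: -0.1
grasp_force: 0.0
t 24.07 tcp s -0.6 lat -0.1 z 338.7 F_along -0.20
scene ball s -3.5 lat -3.7 area 155
side ball s 1.6 lat 4.7 area 302
wrist red [277.0, 160.8] area 46 s 0.0 lat -38.1
wrist red [276.5, 211.3] area 1535 s -0.6 lat 2.5
wrist yel [361.2, 206.5] area 934 s 79.5 lat 2.8
wrist blu [191.3, 206.1] area 780 s -81.0 lat 2.0
172 276.08 165 | 173 276.09 264 | 174 276.02 191 | 175 276.06 192 | 176 275.99 199 | 177 276.03 191 | 178 276.06 197 | 179 276.06 195 | 180 276.06 190 | 181 276.03 132 | 182 275.89 60 | 183 276.05 48 | 184 276.1 82 | 185 276.16 80 | 186 275.62 114 | 187 275.67 121 |
```

View pics/f2.png

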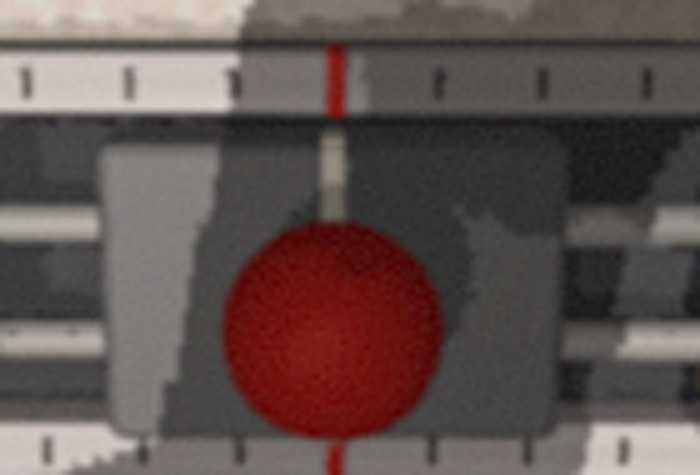

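The last crop shows the white mark (276.05) within 1 mm of the centre of the stripe (277.0), inside its 4 mm width. Another tap could only make it worse. The robot is clear of everything, so I'm handing in.

```bash
python3 -c "
from station import arm; print(arm.close_job())"
```

```text
the job is handed in; nothing more can be done
None
```

I've handed the job in: the carriage went about 16 mm past the line by the yellow pad, then came back by the blue pad, and its white mark is now within about 1 mm of the red line's centre. The wet ball, tin, bottle and pot were left alone, and the highest force I read on a pad was about 6 N.

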